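# Two turns of the red fish-food mill

## Robot

A 6-joint arm with a two-finger parallel gripper is mounted at the origin on the work surface. World frame = base frame: x ahead of the robot, y to its left, z up, the work surface at z = 0. Lengths are in mm, angles in rad, forces in N, time in s.
With the tool pointing down it reaches from about 400 to 925 mm from the base axis. Payload 12.5 kg.
Tool frame: the origin (TCP) lies midway between the tips of the shut fingers; the grasp point (between the pads) lies 19 mm behind it (env.grip_depth is the distance from the TCP to the grasp point, in mm); z points along the fingers, y is the line along which they close (so a half turn about z gives the same grasp; the last joint's range is limited). The gripper opens to 95 mm and grips with 3 to 60 N. Pads are 20 mm wide; open, the fingers measure 119 mm over their backs; the gripper's body (75 mm by 180 mm) begins 59 mm behind the grasp point.
Start: joints at [-1.248, 0.491, 1.559, -0, 1.092, -0.106], TCP at [259.886, -568.424, 214.661] pointing down, gripper open.
Joint ranges: [-3.1, 3.1], [-0.84, 2.19], [0.05, 2.79], [-1.13, 4.28], [0.06, 2.93], [-2.69, 2.69]. Speed limits (rad/s): [2.22, 2.22, 2.79, 3.14, 3.14, 3.14].

## Interface

Orientations are given as [roll, pitch, yaw] about the fixed x, y, z axes, in that order (R = Rz(yaw) Ry(pitch) Rx(roll)).
In Python, from cell import monitor, viewer, order, env gives the robot as it stands.
- The arm moves only by the tool move_arm, never from a script. Its argument "moves" is one flat list of numbers, 4 for each row, row after row: the shift along the tool's x, y, z normalised to -1 to 1, where 1 is 0.15 m, then the turn about the tool's z normalised to -1 to 1, where 1 is pi/2 rad. A call has 1 to 10 rows; each row shifts and turns the commanded pose from where the row before left it, along the tool's axes as they then stand; what a row does not reach is not made up. A row lasts 1/8 s, in which the tool goes at most 62.5 mm and 10.7 degrees, less where a joint would pass 70% of its speed; a pose out of reach is approached as far as the arm can. A call with a number of a shift or a turn outside -1 to 1 is refused whole. A call with a gripper value outside its range is refused whole. "claw" is the finger opening in mm, from 0 to 95.1, set as the call begins (left out, the last holds). The fingers move at their own pace and stop on an object; the grip force is fixed at half the most. Time passes only in rows, so rows that do not move let the fingers close. It gives the time, the measured TCP pose, the force, the opening and the grip force at its end, in the units of the state.
- monitor.state(): the state, without advancing time (a new reading comes with each control period).
- viewer.read_camera(name): name is "scene" or "top" or "wrist"; returns the picture (480x640x3 uint8, red, green, blue); there is no depth.
- viewer.camera_info(name): a dict with "K" (3x3 intrinsics, pixels), "dist_coeffs" ([k1, k2, p1, p2, k3] as OpenCV has them; the pictures are not rectified), "camera_from_world" (4x4, takes a point from world to camera coordinates). Camera axes: x right, y down, z forward; pixel columns grow to the right and rows downward; lengths in mm; the calibration is good to about 2 mm. A picture is of the moment at which its call begins: read the wrist's pose just before it. camera_info takes no time and is no camera call; for the wrist camera it gives the pose at the moment of the call.
- order.job_done(): hands the job in; it is judged then, once.
The state is a dict: "t": time; "joints": joint angles; "qvel": joint speeds; "tau": joint torques, N m; "eef_pos": TCP position; "tcp_rot": TCP orientation; "ft_force": force on the tool from outside, world axes, zero at the start; "moment": the same for the moment, N m; "opening": opening from 0.0 (shut) to 1.0 (fully open); "grip_force": force on a finger pad.
Only numpy, scipy, OpenCV 4.12 (cv2) and the standard library are available. Lean on these libraries where they do the work, as an engineer would, in place of code of your own. Each camera call takes 0.05 s, during which the arm holds its last target. There are 200 camera calls.

## Task

Grind one portion of fish food in the mill with the red crank grip: take hold of that grip and revolve the crank two full turns clockwise, seen from above, so that it ends about where it began. Do both turns in one go without taking the hand off the grip, then let go and draw back. Do not turn the mill with the blue grip.

Things in the scene. Friction and masses are not known exactly. Their poses are not given: they have to be found in the camera images.
- red_mill: Hand-cranked food mill fixed to the shelf: white base 104 mm wide, clear hopper, grey lid 88 mm wide, red chute, lid top 132 mm high; a blue-gripped twin is near (places may swap). Origin on the shelf, on the crank's vertical axis; z up; x points to the outlet chute, 70 mm out. A flat steel crank arm lies on top: upper side 144 mm, hub 148 mm above the shelf; nothing but the grip stands higher.
- red_grip: Red upright crank grip, 22 mm diameter, 44 mm tall, spinning freely on its own vertical pin, so the hand need not turn. Origin at its centre, 168 mm above the shelf (spans 146 to 190), on a circle of 55 mm radius about the mill's axis. Its own yaw means nothing. The crank turns against a steady friction of about 2 N at the grip and stays where it is left; no stops in reach.
- red_crank (a joint): Turn of the red mill's crank in rad, growing clockwise seen from above, 6.28 a full turn, counted on over the turns. It starts within 0.5 of zero; at zero the arm points opposite to the chute.
- blue_grip: Crank grip of the other mill: same size and shape in blue, same heights. To be left alone.

How it is judged (in metres and radians):
On the way, in this order (a step that is already met when the one before it is completed fails the run):
1. the fingers take hold of the red grip (contact force between the fingers and red_grip above 0.5 N), for 0.1 s.
2. the crank has gone nearly once round clockwise with the hand still at the grip (value of joint red_crank above 5.5 rad and distance between the grasp point and red_grip below 0.07 m), for 0.1 s.
At the end, for the whole second after the job is handed in: The red crank stands two full turns clockwise from its zero, give or take 1.1 rad (so at least 30 degrees either way of two turns from its start), at rest; the hand has let go and drawn back at least 40 mm; the blue grip is within 20 mm of where it was (value of joint red_crank between 11.47 and 13.67 rad and linear speed of red_grip below 0.02 m/s and distance of blue_grip from where it was at the start of the episode below 0.02 m and distance between the grasp point and red_grip above 0.04 m); the robot touches nothing.
It fails at once if the hand leaves the red grip (more than 70 mm away) with the turning begun but the two turns not done (value of joint red_crank between 1.2 and 11.47 rad and distance between the grasp point and red_grip above 0.07 m).
It fails at once if the blue mill's crank is turned (distance of blue_grip from where it was at the start of the episode above 0.02 m).
It also fails if it takes over 54 s, if anything falls off the work surface, if the arm or the gripper's body presses on something with over 40 N, if the wrist force passes 120 N, or if a joint passes its speed limit or range.

## Working session

There is one attempt and no reset: what is moved stays moved. The work goes in short steps, Python scripts to look and compute and a tool call to move; the robot and the scene stay as the last step left them, time stands still between calls to the robot, and variables do not carry over. Pictures are saved under pics/ and viewed, at most 10 in all, crops included, and the job is handed in when it is done.

Besides the shell and the picture viewer there is one more tool, called by a JSON object that holds its "name" and its "arguments", one argument or row to a line. move_arm: Moves the arm, as the interface text tells. Scaled input: -1 to 1 covers 0.15 m each way for a shift and pi/2 rad each way for a turn. Its arguments: {"type":"object","properties":{"moves":{"type":"array"},"claw":{"type":"number"}},"required":["moves"]}

```bash
mkdir -p pics; python3 - <<'E'
from cell import monitor, viewer, env
import cv2,json,numpy as np
for n in("scene","top"):
    im=viewer.read_camera(n); cv2.imwrite(f"pics/{n}0.png",im[:,:,::-1])
    c=viewer.camera_info(n); print(n,np.round(c["camera_from_world"],3).tolist())
s=monitor.state(); print(s, env.grip_depth)
E
```

```text
scene [[-0.708, 0.706, -0.012, 397.932], [0.592, 0.584, -0.555, -245.489], [-0.386, -0.4, -0.832, 1262.029], [0.0, 0.0, 0.0, 1.0]]
top [[0.021, -0.999, 0.041, -34.079], [-0.991, -0.026, -0.128, 553.422], [0.129, -0.038, -0.991, 852.838], [0.0, 0.0, 0.0, 1.0]]
{'t': 0.1, 'joints': array([-1.24758225e+00,  4.91500361e-01,  1.55941337e+00, -1.45446769e-06,
        1.09170498e+00, -1.05587401e-01]), 'qvel': array([ 6.85518101e-05, -2.27109303e-03, -2.19570273e-03,  2.46047565e-03,
        7.45236441e-04,  4.53248321e-04]), 'tau': array([ 4.45421843e-03, -6.13623476e+01, -2.58605182e+01,  6.94546499e-02,
        4.70170460e-02, -7.95373921e-05]), 'eef_pos': array([ 259.81769708, -568.184982  ,  214.11095191]), 'tcp_rot': array([-3.14057217e+00, -1.06854868e-04,  4.28802091e-01]), 'ft_force': array([0.37272198, 0.11546444, 0.0122921 ]), 'moment': array([ 0.00322156,  0.03736635, -0.03071552]), 'grip_force': 0.0, 'opening': 1.0011708198156404} 18.8
```

View pics/top0.png

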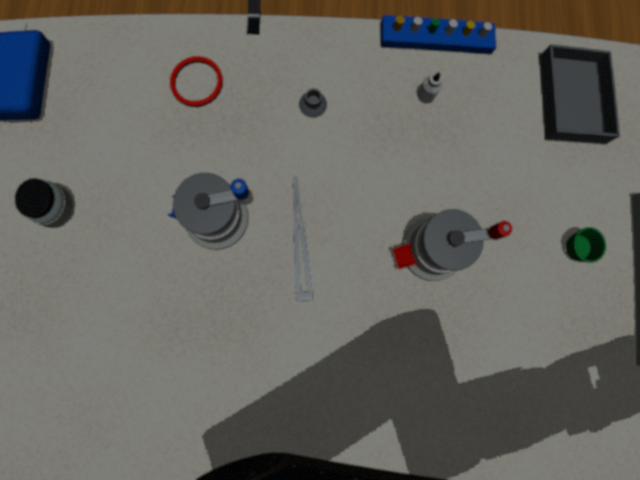

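View pics/scene0.png

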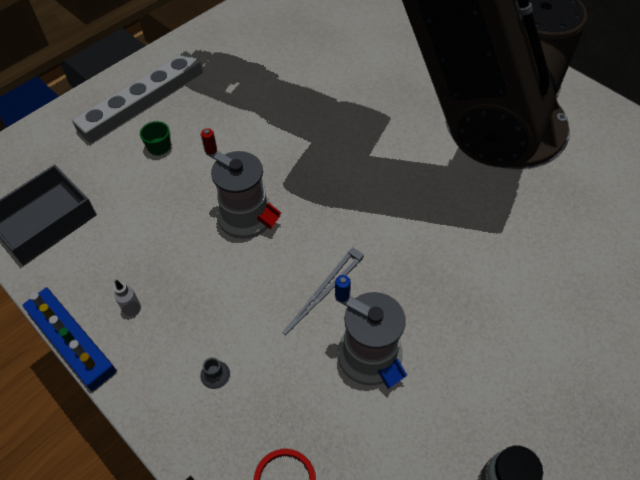

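The top view shows the red mill's hub at about (457,238), its grip at (501,229) and its chute at (404,256). In the scene view the red grip is at (208,140) and the hub at (236,165). The blue mill is well clear, with its grip at (239,188) in the top view.

```bash
cat > h.py <<'E'
import cv2,numpy as np
from cell import viewer
def ray(n,uv):
    c=viewer.camera_info(n);M=np.array(c["camera_from_world"]);K=np.array(c["K"],float)
    p=cv2.undistortPoints(np.array([[uv]],float),K,np.array(c["dist_coeffs"],float))[0,0]
    return -M[:3,:3].T@M[:3,3], M[:3,:3].T@np.array([*p,1.])
def onz(n,uv,z):
    o,d=ray(n,uv); return (o+d*(z-o[2])/d[2])
def tri(a,b):
    (o1,d1),(o2,d2)=ray(*a),ray(*b)
    t=np.linalg.lstsq(np.c_[d1,-d2],o2-o1,rcond=None)[0]
    p,q=o1+d1*t[0],o2+d2*t[1]; return (p+q)/2,np.linalg.norm(p-q)
def blobs(im,col,amin=30):
    h=cv2.cvtColor(im,cv2.COLOR_RGB2HSV);H,S,V=cv2.split(h)
    m=((((H<8)|(H>172)) if col=="red" else ((H>105)&(H<130)))&(S>130)&(V>50)).astype(np.uint8)
    n,l,st,ce=cv2.connectedComponentsWithStats(m)
    return [(ce[i].round(1).tolist(),st[i].tolist()) for i in range(1,n) if st[i,4]>amin]
E
python3 - <<'E'
from h import *
G={}
for n in("top","scene"):
    im=cv2.imread(f"pics/{n}0.png")[:,:,::-1].copy()
    print(n,blobs(im,"red"))
    h=cv2.cvtColor(im,cv2.COLOR_RGB2GRAY)
    G[n]=h
print("hub tri",tri(("top",(456.5,237.5)),("scene",(236,164))))
print("hub top",onz("top",(456.5,237.5),148),"scene",onz("scene",(236,164),148))
for n in G:
    u,v=(501,229) if n=="top" else (208,140)
    im=cv2.imread(f"pics/{n}0.png"); cr=im[v-60:v+60,u-90:u+70] if n=="top" else im[v-40:v+110,u-40:u+120]
    cv2.imwrite(f"pics/c_{n}.png",cv2.resize(cr[:120],None,fx=4,fy=4))
a=cv2.imread("pics/c_top.png");b=cv2.imread("pics/c_scene.png");cv2.imwrite("pics/c.png",cv2.resize(np.vstack([a,b]),None,fx=.6,fy=.6))
E
```

```text
top [([195.6, 80.7], [170, 57, 52, 49, 703]), ([503.5, 228.4], [497, 221, 15, 16, 144]), ([404.1, 255.7], [393, 243, 25, 26, 415])]
scene [([206.7, 133.5], [201, 129, 12, 9, 70]), ([269.6, 215.5], [259, 203, 22, 26, 250]), ([284.4, 461.5], [254, 449, 62, 31, 537])]
hub tri (array([ 545.38546982, -205.1823454 ,  149.29587078]), np.float64(1.295806759933633))
hub top [ 545.16597321 -205.0001552   148.        ] scene [ 545.04477629 -206.78588077  148.        ]
```

View pics/c.png

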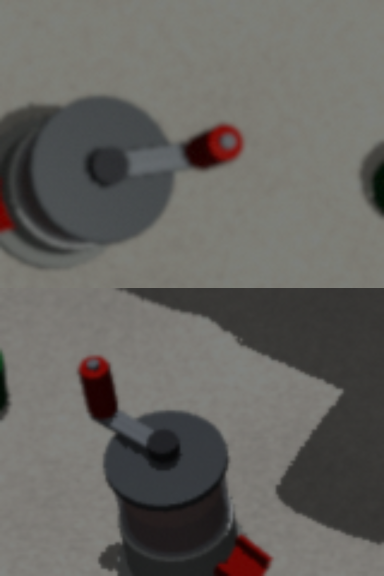

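The close-up puts the grip's top cap at about (506,227.8) in the top view and (206.8,131.3) in the scene view.

```bash
python3 - <<'E'
from h import *
p,e=tri(("top",(505.8,227.6)),("scene",(206.6,131)));print("cap",p,e)
a=onz("top",(505.8,227.6),190);b=onz("scene",(206.6,131),190);g=(a+b)/2;print(a,b)
hub=(onz("top",(456.3,237.5),148)+onz("scene",(236,164),148))/2
ch=onz("top",(404.1,255.7),40)
d=g-hub;print("hub",hub,"r",np.hypot(d[0],d[1]),"ang",np.arctan2(d[1],d[0]))
c=hub-ch;print("anti-chute ang",np.arctan2(c[1],c[0]),"chute r",np.hypot(c[0],c[1]),"reach",np.hypot(*g[:2]),np.hypot(*hub[:2]))
# blue
im=cv2.imread("pics/top0.png")[:,:,::-1].copy();print([(onz("top",x[0],180)[:2],x[1]) for x in blobs(im,"blue",20)])
E
```

```text
cap [ 554.27952376 -260.05327706  194.25119023] 1.7728510929119838
[ 554.40475765 -260.87277069  190.        ] [ 552.5037342  -264.68420525  190.        ]
hub [ 545.10160454 -205.75078704  148.        ] r 57.636145703074405 ang -1.4253640126543456
anti-chute ang -1.286098600650626 chute r 56.04077215384629 reach 612.6696794162198 582.6398078015866
[(array([ 831.22451757, -175.03830275]), [382, 16, 114, 34, 2227]), (array([766.29170087, 420.78485758]), [0, 31, 42, 82, 2923]), (array([599.45099477,  92.30061415]), [231, 179, 16, 16, 160])]
```

{"name": "move_arm", "arguments": {
  "moves": [0,0,-0.1,-0.104,0,0,-0.1,-0.104,0,0,0,-0.104,0,0,0,-0.104,0,0,0,-0.104,0,0,0,-0.104,0,0,0,-0.103],
  "claw": 95
}}

```text
t: 0.98
eef_pos: [259.8, -568.3, 244.3]
tcp_rot: [-3.141, -0.001, 1.576]
ft_force: [-0.5, -0.1, -0.4]
opening: 0.998
grip_force: 0.0
```

{"name": "move_arm", "arguments": {
  "moves": [0.2,0.2,0,0,0.2,0.2,0,0,0.2,0.2,0,0,0.2,0.2,0,0,0.2,0.2,0,0,0.2,0.2,0,0,0.2,0.2,0,0,0.2,0.2,0,0,0.2,0.2,0,0,0,0,0,0]
}}

```text
t: 2.22
eef_pos: [531.2, -296.5, 244.2]
tcp_rot: [-3.141, -0.0, 1.574]
ft_force: [-1.0, -0.2, -0.9]
opening: 1.001
grip_force: 0.0
```

```bash
python3 - <<'E'
from h import *
from cell import monitor
s=monitor.state();print(s["t"],s["eef_pos"],s["tcp_rot"],s["joints"])
im=viewer.read_camera("wrist");cv2.imwrite("pics/w1.png",im[:,:,::-1])
for c,st in blobs(im,"red"):print(c,st,onz("wrist",c,190))
E
```

```text
2.225 [ 531.20540351 -296.47903038  244.18939599] [-3.14117328e+00 -4.78878953e-04  1.57393128e+00] [-6.17665637e-01  4.39978815e-01  1.56376681e+00  1.60337412e-04
  1.13846671e+00 -6.20867912e-01]
[313.6, 34.5] [294, 20, 42, 29, 356] [ 526.53682838 -177.59298563  190.        ]
[357.8, 196.2] [342, 177, 38, 43, 971] [ 550.35985711 -257.73857761  190.        ]
```

View pics/w1.png

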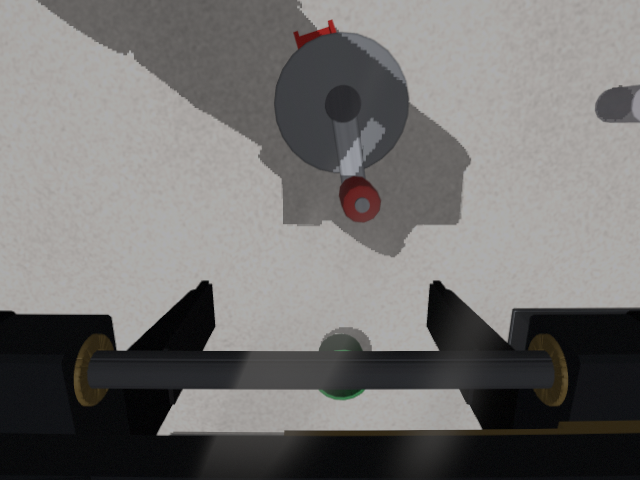

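The wrist view shows the hub at (343,103), the grip's cap at (362,205) and the chute at (316,35).

```bash
python3 - <<'E'
from h import *
g=onz("wrist",(362,205),190);h=onz("wrist",(343,103),148);c=onz("wrist",(318,32),45)
print(g,h,np.hypot(*(g-h)[:2]),np.arctan2(*(g-h)[1::-1]),c,np.arctan2(*(h-c)[1::-1]))
E
```

```text
[ 552.77604734 -262.5550362   190.        ] [ 543.65724795 -207.64026097  148.        ] 55.66673190531155 -1.4062441479978691 [ 527.73565436 -147.62392841   45.        ] -1.3114818127530004
```

{"name": "move_arm", "arguments": {
  "moves": [0.117,0.072,0,0,0.116,0.072,0,0,0,0,0.15,0,0,0,0.2,0,0,0,0.16,0,0,0,0.1,0,0,0,0,0]
}}

```text
t: 3.15
eef_pos: [551.4, -263.1, 152.5]
tcp_rot: [-3.14, -0.001, 1.571]
ft_force: [-0.4, 0.3, -0.2]
opening: 1.003
grip_force: 0.0
```

{"name": "move_arm", "arguments": {
  "moves": [0,0,0,0,0,0,0,0,0,0,0,0,0,0,0,0,0,0,0,0,0,0,0,0,0,0,0,0,0,0,0,0],
  "claw": 14
}}

```text
t: 4.15
eef_pos: [551.8, -263.6, 153.2]
tcp_rot: [3.141, 0.0, 1.571]
ft_force: [0.7, 0.6, -1.6]
opening: 0.225
grip_force: 30.0
```

```bash
python3 - <<'E'
import numpy as np
a=np.radians(-81-10*np.arange(37)); x=np.round(55*np.cos(a)/150,3);y=np.round(55*np.sin(a)/150,3)
for k in range(0,36,9): print([float(v) for i in range(k,k+9) for v in (round(y[i+1]-y[i],3),round(x[i+1]-x[i],3),0,0)])
E
```

```text
[-0.005, -0.063, 0.0, 0.0, 0.007, -0.064, 0.0, 0.0, 0.018, -0.061, 0.0, 0.0, 0.028, -0.058, 0.0, 0.0, 0.037, -0.052, 0.0, 0.0, 0.046, -0.044, 0.0, 0.0, 0.053, -0.036, 0.0, 0.0, 0.059, -0.026, 0.0, 0.0, 0.062, -0.015, 0.0, 0.0]
[0.063, -0.005, 0.0, 0.0, 0.064, 0.007, 0.0, 0.0, 0.061, 0.018, 0.0, 0.0, 0.058, 0.028, 0.0, 0.0, 0.052, 0.037, 0.0, 0.0, 0.044, 0.046, 0.0, 0.0, 0.036, 0.053, 0.0, 0.0, 0.026, 0.059, 0.0, 0.0, 0.015, 0.062, 0.0, 0.0]
[0.005, 0.063, 0.0, 0.0, -0.007, 0.064, 0.0, 0.0, -0.018, 0.061, 0.0, 0.0, -0.028, 0.058, 0.0, 0.0, -0.037, 0.052, 0.0, 0.0, -0.046, 0.044, 0.0, 0.0, -0.053, 0.036, 0.0, 0.0, -0.059, 0.026, 0.0, 0.0, -0.062, 0.015, 0.0, 0.0]
[-0.063, 0.005, 0.0, 0.0, -0.064, -0.007, 0.0, 0.0, -0.061, -0.018, 0.0, 0.0, -0.058, -0.028, 0.0, 0.0, -0.052, -0.037, 0.0, 0.0, -0.044, -0.046, 0.0, 0.0, -0.036, -0.053, 0.0, 0.0, -0.026, -0.059, 0.0, 0.0, -0.015, -0.062, 0.0, 0.0]
```

{"name": "move_arm", "arguments": {
  "moves": [-0.005,-0.063,0,0,0.007,-0.064,0,0,0.018,-0.061,0,0,0.028,-0.058,0,0]
}}

```text
t: 4.65
eef_pos: [514.2, -255.2, 153.0]
tcp_rot: [3.141, -0.002, 1.57]
ft_force: [10.0, 10.1, -3.5]
opening: 0.224
grip_force: 30.0
```

{"name": "move_arm", "arguments": {
  "moves": [0.037,-0.052,0,0,0.046,-0.044,0,0,0.053,-0.036,0,0,0.059,-0.026,0,0,0.062,-0.015,0,0]
}}

```text
t: 5.28
eef_pos: [490.1, -217.7, 153.2]
tcp_rot: [3.137, 0.001, 1.57]
ft_force: [18.2, 0.7, -11.8]
opening: 0.226
grip_force: 30.0
```

{"name": "move_arm", "arguments": {
  "moves": [0.063,0.005,0,0,0.064,0.007,0,0,0.061,0.018,0,0,0.058,0.028,0,0,0.052,0.037,0,0]
}}

```text
t: 5.9
eef_pos: [502.7, -173.3, 153.2]
tcp_rot: [3.141, 0.001, 1.571]
ft_force: [3.0, -6.9, -4.8]
opening: 0.224
grip_force: 30.0
```

{"name": "move_arm", "arguments": {
  "moves": [0.044,0.046,0,0,0.036,0.053,0,0,0.026,0.059,0,0,0.015,0.062,0,0]
}}

```text
t: 6.4
eef_pos: [536.0, -154.6, 153.1]
tcp_rot: [-3.141, -0.0, 1.571]
ft_force: [-1.8, -4.2, -0.7]
opening: 0.225
grip_force: 30.0
```

{"name": "move_arm", "arguments": {
  "moves": [0.005,0.063,0,0,-0.007,0.064,0,0,-0.018,0.061,0,0,-0.028,0.058,0,0,-0.037,0.052,0,0,-0.046,0.044,0,0,-0.053,0.036,0,0,-0.059,0.026,0,0,-0.062,0.015,0,0]
}}

```text
t: 7.52
eef_pos: [599.1, -201.3, 153.1]
tcp_rot: [3.141, 0.0, 1.571]
ft_force: [0.5, 2.7, 0.9]
opening: 0.226
grip_force: 30.0
```

{"name": "move_arm", "arguments": {
  "moves": [-0.063,0.005,0,0,-0.064,-0.007,0,0,-0.061,-0.018,0,0,-0.058,-0.028,0,0,-0.052,-0.037,0,0,-0.044,-0.046,0,0,-0.036,-0.053,0,0,-0.026,-0.059,0,0,-0.015,-0.062,0,0]
}}

```text
t: 8.65
eef_pos: [552.3, -263.6, 153.1]
tcp_rot: [3.142, -0.0, 1.571]
ft_force: [1.8, 3.7, -1.4]
opening: 0.229
grip_force: 30.0
```

{"name": "move_arm", "arguments": {
  "moves": [-0.005,-0.063,0,0,0.007,-0.064,0,0,0.018,-0.061,0,0,0.028,-0.058,0,0,0.037,-0.052,0,0,0.046,-0.044,0,0,0.053,-0.036,0,0,0.059,-0.026,0,0,0.062,-0.015,0,0]
}}

```text
t: 9.78
eef_pos: [490.3, -218.0, 153.2]
tcp_rot: [3.14, 0.002, 1.571]
ft_force: [8.6, -2.0, -6.5]
opening: 0.225
grip_force: 30.0
```

{"name": "move_arm", "arguments": {
  "moves": [0.063,-0.003,0,0,0.064,0.007,0,0,0.061,0.018,0,0,0.058,0.028,0,0,0.052,0.037,0,0,0.044,0.046,0,0,0.036,0.053,0,0,0.026,0.059,0,0,0.015,0.062,0,0]
}}

```text
t: 10.9
eef_pos: [536.6, -154.5, 153.1]
tcp_rot: [-3.141, -0.0, 1.571]
ft_force: [-1.5, -3.9, -0.7]
opening: 0.225
grip_force: 30.0
```

{"name": "move_arm", "arguments": {
  "moves": [0.005,0.063,0,0,-0.007,0.064,0,0,-0.018,0.061,0,0,-0.028,0.058,0,0,-0.037,0.052,0,0,-0.046,0.044,0,0,-0.053,0.036,0,0,-0.059,0.026,0,0,-0.062,0.015,0,0]
}}

```text
t: 12.02
eef_pos: [599.2, -201.2, 153.1]
tcp_rot: [-3.142, -0.0, 1.571]
ft_force: [-3.7, 2.4, 1.2]
opening: 0.227
grip_force: 30.0
```

{"name": "move_arm", "arguments": {
  "moves": [-0.063,0.005,0,0,-0.064,-0.007,0,0,-0.061,-0.018,0,0,-0.058,-0.028,0,0,-0.052,-0.037,0,0,-0.044,-0.046,0,0,-0.036,-0.053,0,0,-0.026,-0.059,0,0,-0.015,-0.062,0,0,0,0,0,0]
}}

```text
t: 13.28
eef_pos: [552.3, -263.6, 153.1]
tcp_rot: [-3.141, -0.0, 1.571]
ft_force: [-2.5, 4.3, -0.4]
opening: 0.228
grip_force: 30.0
```

Two turns are done. Next I open the fingers, rise straight up and check.

{"name": "move_arm", "arguments": {
  "moves": [0,0,0,0,0,0,0,0,0,0,0,0,0,0,0,0,0,0,0,0,0,0,0,0,0,0,0,0,0,0,0,0],
  "claw": 95
}}

```text
t: 14.28
eef_pos: [553.3, -263.5, 153.1]
tcp_rot: [3.142, 0.0, 1.571]
ft_force: [-0.2, -0.4, 0.6]
opening: 0.982
grip_force: 0.0
```

{"name": "move_arm", "arguments": {
  "moves": [0,0,-0.1,0,0,0,-0.2,0,0,0,-0.3,0,-0.2,-0.1,-0.1,0,-0.2,-0.1,0,0,0,0,0,0,0,0,0,0,0,0,0,0]
}}

```text
t: 15.28
eef_pos: [523.7, -322.7, 258.4]
tcp_rot: [3.141, 0.0, 1.572]
ft_force: [0.7, -0.9, -1.0]
opening: 0.995
grip_force: 0.0
```

```bash
python3 - <<'E'
from h import *
from cell import monitor
im=viewer.read_camera("wrist");cv2.imwrite("pics/w2.png",im[:,:,::-1])
for c,st in blobs(im,"red"):print(c,st,onz("wrist",c,180))
t=viewer.read_camera("top");print([(c,onz("top",c,180)) for c,st in blobs(t,"blue",20) if st[4]<400])
s=monitor.state();print(s["t"],s["eef_pos"],s["ft_force"],abs(s["qvel"]).max())
E
```

```text
[306.5, 6.3] [303, 1, 12, 12, 62] [ 515.92711869 -184.20388859  180.        ]
[368.6, 151.3] [349, 133, 41, 39, 1027] [ 551.60355402 -260.55502137  180.        ]
[([238.5, 187.2], array([599.45099477,  92.30061415, 180.        ]))]
15.375 [ 523.62595623 -322.83401398  258.17799561] [-0.74712095  0.54567088  0.21132183] 0.0024145349993447045
```

View pics/w2.png

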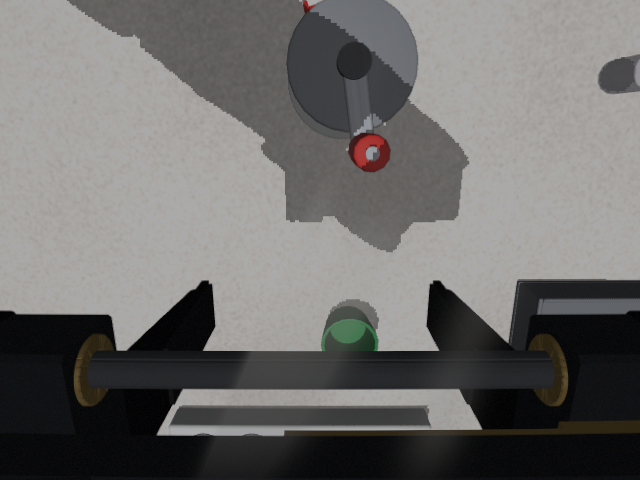

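The grip's cap is at (372,152) and the hub at (354,61), so the crank is back where it began. The hand is open and clear of the grip, and the blue grip hasn't moved.

```bash
python3 -c "
from cell import order
print(order.job_done())"
```

```text
the job is handed in; nothing more can be done
None
```

The red crank was turned two full turns clockwise in one go and ended where it began; the hand let go and drew back, the blue grip did not move, and the job is handed in (no verdict was returned).

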